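# Slide the red tin back into the row

## Task

Push the red tin along the counter, without lifting or tipping it, until it stands back in the row: flat against the long wooden rail and right up against the yellow tin in the corner, with no gap to either. Leave the yellow tin in its corner, do not disturb anything else, and finish with the hand clear.

Things in the scene. Friction and masses are not known exactly. Their poses are not given: they have to be found in the camera images.
- red_tin: square bright red storage tin with a lid and pale paper labels, 94 x 94 mm and 88 mm tall, about 0.6 kg, flat vertical sides, slides on the counter; origin at the centre of its underside, z up, x and y square to its sides; starts alone in front of the rail, turned by up to about 20 degrees
- yellow_tin: square yellow storage tin with a lid and pale paper labels, 94 x 94 mm and 88 mm tall, about 0.6 kg, flat vertical sides, slides on the counter; origin at the centre of its underside, z up, x and y square to its sides; already stands in the corner of the rail, within about 2 mm of both rails, loose
- green_tin: square dark green storage tin with a lid and pale paper labels, 94 x 94 mm and 88 mm tall, about 0.6 kg, flat vertical sides, slides on the counter; origin at the centre of its underside, z up, x and y square to its sides; a bystander standing in front of the rail beside the red tin; red and green may have changed places
- rail: L-shaped dark wood corner rail fixed to the counter, 50 mm high, boards 18 mm thick, turned up to a few degrees. Origin: inner corner at counter height, z up. The long rail's inner face is the plane x = 0, from the corner 560 mm towards -y, free side -x (towards the robot); the short rail's inner face is the plane y = 0, from the corner 130 mm towards -x
- spice_jar: small jar, 44 mm across, 62 mm tall, black cap, loose bystander; origin at the centre of its underside
- mug: blue mug, 82 mm across, 85 mm tall, loose bystander at the left; origin at the centre of its underside
- bowl: white bowl, 140 mm across, 50 mm tall, loose bystander at the right; origin at the centre of its underside
- pepper_mill: turned wooden pepper mill, 60 mm across, 180 mm tall, loose bystander far right; origin at the centre of its underside
There are look-alikes about, which are no part of the job. What is shaped like the red_tin but purple is not meant.

How it is judged:
By the outcome, as a careful person would: the job done as asked, in the order asked, and still so for the second after the job is handed in, with the robot touching nothing.
It also fails if it takes over 53 s, if anything falls off the work surface, if the arm or the gripper's body presses on something with over 40 N, if the wrist force passes 120 N, or if a joint passes its speed limit or range.

## Robot

A 6-joint arm with a two-finger parallel gripper is mounted at the origin on the work surface. World frame = base frame: x ahead of the robot, y to its left, z up, the work surface at z = 0. Lengths are in m, angles in rad, forces in N, time in s.
With the tool pointing down it reaches from about 0.3 to 0.85 m from the base axis. Payload 4.2 kg.
Tool frame: the origin (TCP) lies at the very end of the fingers, on their centre line; the grasp point (between the pads) lies 19 mm behind it (r.hold_point_z is the distance from the TCP to the grasp point, in m); z points along the fingers, y is the line along which they close (so a half turn about z gives the same grasp; the last joint's range is limited). The gripper opens to 91 mm and grips with 3 to 60 N. Pads are 32 mm wide; open, the fingers measure 118 mm over their backs; the gripper's body (76 mm by 178 mm) begins 60 mm behind the grasp point.
Start: joints at [1.274, 0.32, 1.565, -0, 1.257, -0.02], TCP at [0.157, 0.553, 0.214] pointing down, gripper open.
Joint ranges: [-3.11, 3.11], [-0.84, 2.01], [0.21, 2.61], [-1.34, 4.49], [0.05, 2.63], [-2.56, 2.56]. Speed limits (rad/s): [2.57, 2.57, 3.14, 3.14, 3.14, 3.14].

## Interface

Orientations are given as a 3x3 rotation matrix whose columns are the frame's x, y, z axes.
In Python, from bench import r gives the robot as it stands.
- The arm moves only by the shell command python3 -m pendant 'ROWS' [FORCE]. ROWS is JSON, a list of rows, each an object with "dp": the shift along the tool's x, y, z in m, a list of three; "turn": the turn about the tool's z in rad; "jaw": the closure in counts, from 0 (fully open) to 255 (shut). In form: [{"dp": [tx, ty, tz], "turn": turn, "jaw": jaw}, ...]. A call has 1 to 20 rows; each row shifts and turns the commanded pose from where the row before left it, along the tool's axes as they then stand; what a row does not reach is not made up. A row lasts 1/8 s, in which the tool goes at most 62.5 mm and 10.7 degrees, less where a joint would pass 70% of its speed; a pose out of reach is approached as far as the arm can. A call is refused whole if a number of a shift passes 0.0625 or a number of a turn 0.188, either way. A call with a gripper value outside its range is refused whole. The fingers move at their own pace and stop on an object; FORCE is the grip in N (left out, the last holds). Time passes only in rows, so rows that do not move let the fingers close. It gives the time, the measured TCP pose, the force, the opening and the grip force at its end, in the units of the state.
- r.read_state(): the state, without advancing time (a new reading comes with each control period).
- r.get_image(name): name is "scene" or "top" or "wrist"; returns a dict with "image" (384x512x3 uint8, red, green, blue), "depth" (384x512 float32, m along the optical axis (not along the pixel's ray), 0 where there is no reading), "camera_matrix" (3x3 intrinsics, pixels), "T" (4x4, takes a point from camera to world coordinates); the wrist camera has in their place "hand_eye" (4x4, takes a point from camera to tool coordinates, whose origin is the TCP and whose axes are the flange's). Camera axes: x right, y down, z forward; pixel columns grow to the right and rows downward; lengths in m; the calibration is good to about 2 mm. A picture is of the moment at which its call begins: read the wrist's pose just before it.
- r.sign_off(): hands the job in; it is judged then, once.
The state is a dict: "time": time; "q": joint angles; "joint_vel": joint speeds; "tau": joint torques, N m; "position": TCP position; "ee_rot": TCP orientation; "contact_force": force on the tool from outside, world axes, zero at the start; "torque": the same for the moment, N m; "width": finger opening in m; "grasp_force": force on a finger pad.
Only numpy, scipy, OpenCV 4.12 (cv2) and the standard library are available. Lean on these libraries where they do the work, as an engineer would, in place of code of your own. Each camera call takes 0.05 s, during which the arm holds its last target. There are 200 camera calls.

## Working session

There is one attempt and no reset: what is moved stays moved. The work goes in short steps, Python scripts to look and compute and a shell command to move; the robot and the scene stay as the last step left them, time stands still between calls to the robot, and variables do not carry over. Pictures are saved under pics/ and viewed, at most 10 in all, crops included, and the job is handed in when it is done.

```bash
mkdir -p pics; python3 - <<'E'
from bench import r
import cv2,numpy as np
s=r.read_state();print(s['time'],s['position'],s['ee_rot'],s['width'])
for n in('top','scene'):
    d=r.get_image(n);cv2.imwrite(f'pics/{n}0.png',cv2.resize(d['image'][:,:,::-1],(800,600)));np.savez(f'{n}0.npz',**d)
    print(d['camera_matrix'],d['T'])
E
```

```text
0.0 [0.15700794 0.55263571 0.21314079] [[-9.61925873e-01  2.73310049e-01 -4.82245584e-04]
 [ 2.73310474e-01  9.61924499e-01 -1.62581579e-03]
 [ 1.95320479e-05 -1.69571704e-03 -9.99998562e-01]] 0.09146597746004254
[[447.31465284   0.         259.17467945]
 [  0.         447.31465284 188.76238864]
 [  0.           0.           1.        ]] [[ 0.00268943 -0.98041333  0.19693265  0.24331065]
 [-0.99999084 -0.00198103  0.00379407 -0.0137856 ]
 [-0.00332963 -0.19694105 -0.98040968  1.42063444]
 [ 0.          0.          0.          1.        ]]
[[392.60679315   0.         264.23051673]
 [  0.         392.60679315 188.44878455]
 [  0.           0.           1.        ]] [[ 0.25659528  0.62029978 -0.74120648  1.38983019]
 [ 0.96637324 -0.15133946  0.20789212 -0.2729395 ]
 [ 0.01678165 -0.76962624 -0.6382741   0.82504052]
 [ 0.          0.          0.          1.        ]]
```

View pics/top0.png

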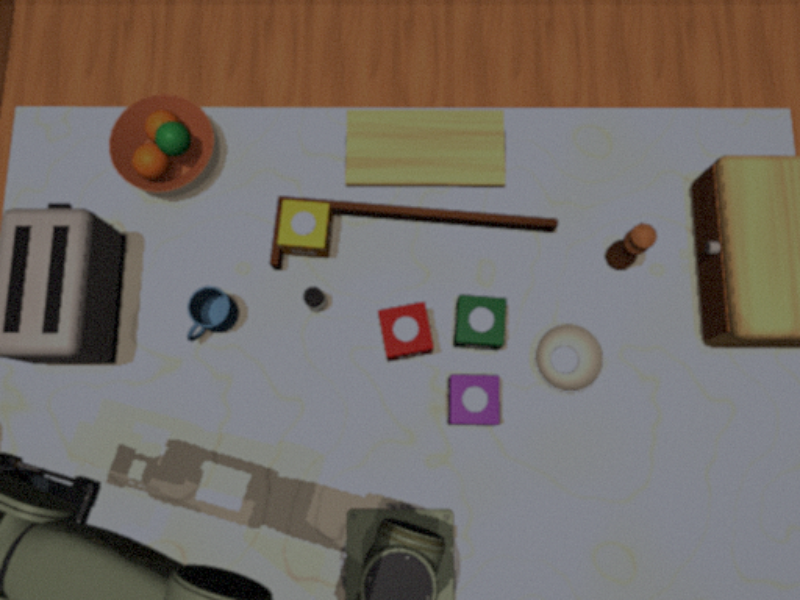

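View pics/scene0.png

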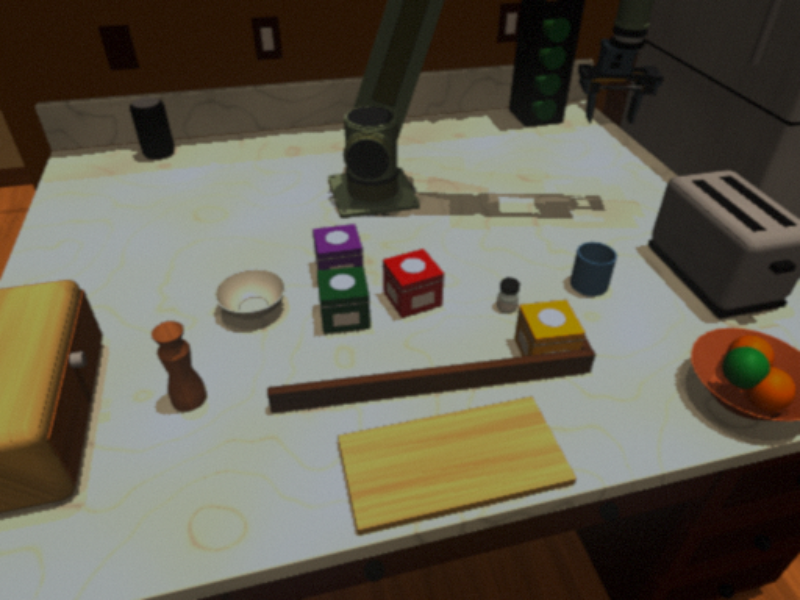

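The top view shows the red tin at (406,331), green at (481,322), purple at (474,400), yellow in the corner at (303,226), and the jar at (315,298). The red one at (406,331) is the target: it is bright red, alone in front of the rail, and not purple.

```bash
cat > m.py <<'E'
import cv2,numpy as np
H={'red':[(0,8),(172,180)],'yellow':[(22,33)],'green':[(50,85)],'purple':[(135,160)]}
def pts(d,T=None):
    K=d['camera_matrix'];T=d['T'] if T is None else T;z=d['depth']
    v,u=np.mgrid[:z.shape[0],:z.shape[1]]
    P=np.stack([(u-K[0,2])/K[0,0]*z,(v-K[1,2])/K[1,1]*z,z],-1)
    return P@T[:3,:3].T+T[:3,3]
def tins(d,T=None,names=H):
    P=pts(d,T);hsv=cv2.cvtColor(d['image'],cv2.COLOR_RGB2HSV);out={}
    for n in names:
        m=np.zeros(P.shape[:2],bool)
        for a,b in H[n]: m|=(hsv[...,0]>=a)&(hsv[...,0]<=b)
        m&=(hsv[...,1]>100)&(abs(P[...,2]-.088)<.012)&(P[...,0]<.9)&(P[...,0]>.3)
        k,l,st,_=cv2.connectedComponentsWithStats(m.astype(np.uint8))
        if k<2: continue
        i=1+st[1:,4].argmax();q=P[l==i]
        c,wh,a=cv2.minAreaRect((q[:,:2]*1000).astype(np.float32))
        a=(a+45)%90-45
        out[n]=(np.round(c,1),np.round(wh,1),round(a,1),len(q),round(q[:,2].mean(),4))
    return out
E
python3 - <<'E'
from m import *
d=dict(np.load('top0.npz'));
for k,v in tins(d).items():print(k,v)
P=pts(d)
# rail: top face points z~.05
hsv=cv2.cvtColor(d['image'],cv2.COLOR_RGB2HSV)
m=(abs(P[...,2]-.05)<.008)&(P[...,0]>.6)&(P[...,0]<.9)&(P[...,1]<.25)&(P[...,1]>-.4)
l=m&(hsv[...,1]>100)&(hsv[...,0]<20)&(hsv[...,2]<130)
ys=np.arange(-.30,.07,.04)
for y in ys:
    q=P[l&(abs(P[...,1]-y)<.02)]
    if len(q):print(round(y,2),np.percentile(q[:,0],[3,50,97]).round(4),len(q))
for x in np.arange(.64,.74,.02):
    q=P[l&(abs(P[...,0]-x)<.01)&(P[...,1]>.1)]
    if len(q):print('s',x,np.percentile(q[:,1],[3,50,97]).round(4),len(q))
for n,(u,v) in dict(jar=(315,298),bowl=(569,357),mug=(210,308)).items():
    print(n,P[int(v*.64),int(u*.64)])
c=d['image'][170:250,225:335,::-1];cv2.imwrite('pics/crop.png',cv2.resize(c,None,fx=6,fy=6,interpolation=2))
E
```

```text
red (array([445. ,  -9.5]), array([92.8, 92.4]), 11.0, 712, np.float64(0.0887))
yellow (array([656.2, 193.9]), array([94.7, 93.8]), -5.0, 677, np.float64(0.0887))
green (array([ 462.3, -153.6]), array([90. , 89.6]), -4.0, 622, np.float64(0.0885))
purple (array([ 328.2, -138.9]), array([89.8, 56.3]), -0.1, 395, np.float64(0.0885))
-0.3 [0.6648 0.6705 0.6788] 49
-0.26 [0.6664 0.6736 0.6811] 59
-0.22 [0.6705 0.6775 0.6848] 55
-0.18 [0.674  0.6802 0.6878] 59
-0.14 [0.6771 0.6834 0.6916] 56
-0.1 [0.6805 0.6873 0.6951] 58
-0.06 [0.684  0.6907 0.698 ] 57
-0.02 [0.6878 0.6943 0.7014] 59
0.02 [0.691  0.6968 0.7049] 57
0.06 [0.6941 0.7004 0.7075] 57
s 0.64 [0.1478 0.148  0.1486] 3
s 0.66 [0.1525 0.2499 0.2499] 3
s 0.68 [0.1451 0.1453 0.1457] 3
s 0.7000000000000001 [0.1016 0.1257 0.2493] 60
s 0.7200000000000001 [0.1104 0.1884 0.2493] 46
jar [0.512648   0.17215447 0.05842966]
bowl [ 0.40172091 -0.34139099  0.0028944 ]
mug [0.50009433 0.39503678 0.00339843]
```

View pics/crop.png

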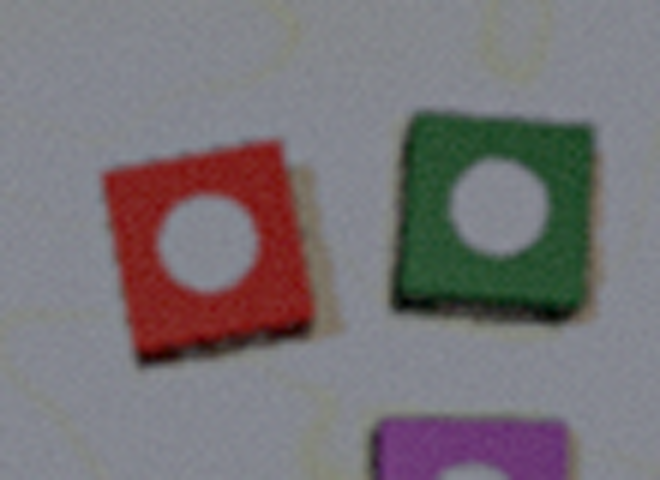

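The crop confirms the target: the bright red tin with its lid and white label. Green is to its right and the purple look-alike below. I'll push it flush with two half-open fingers, first toward the long rail, then along it.

```bash
python3 -m pendant '[{"dp":[0,0,0],"turn":-0.097,"jaw":115},{"dp":[0,0,0],"turn":-0.097,"jaw":115},{"dp":[-0.02,-0.045,0],"turn":0,"jaw":115},{"dp":[-0.02,-0.045,0],"turn":0,"jaw":115},{"dp":[-0.02,-0.045,0],"turn":0,"jaw":115},{"dp":[-0.02,-0.045,0],"turn":0,"jaw":115},{"dp":[-0.02,-0.045,0],"turn":0,"jaw":115},{"dp":[-0.02,-0.045,0],"turn":0,"jaw":115},{"dp":[-0.02,-0.045,0],"turn":0,"jaw":115},{"dp":[-0.02,-0.045,0],"turn":0,"jaw":115},{"dp":[-0.02,-0.045,0],"turn":0,"jaw":115},{"dp":[-0.02,-0.045,0],"turn":0,"jaw":115},{"dp":[-0.02,-0.045,0],"turn":0,"jaw":115},{"dp":[-0.02,-0.045,0],"turn":0,"jaw":115},{"dp":[0,0,0],"turn":0,"jaw":115}]' 20; python3 -c "
from bench import r
s=r.read_state();print(s['position'],s['ee_rot'],s['q'],s['width'])"
```

```text
time: 1.98
position: [0.3522, -0.0073, 0.2137]
ee_rot: [[-0.996, 0.089, -0.0], [0.089, 0.996, -0.0], [0.0, -0.0, -1.0]]
contact_force: [0.0, 0.0, 0.5]
width: 0.0503
grasp_force: 0.0
[ 0.35217809 -0.0073487   0.21372889] [[-9.96032536e-01  8.89893546e-02 -2.84990107e-04]
 [ 8.89894654e-02  9.96032486e-01 -4.02796749e-04]
 [ 2.48014782e-04 -4.26559785e-04 -9.99999878e-01]] [-5.31181347e-02 -4.01590062e-02  2.00198116e+00 -4.51385630e-04
  1.18003374e+00 -1.53463519e+00] 0.050255343376635404
```

```bash
python3 -m pendant '[{"dp":[0,0,0.06],"turn":0,"jaw":115},{"dp":[0,0,0.06],"turn":0,"jaw":115},{"dp":[0,0,0.05],"turn":0,"jaw":115},{"dp":[0,0,0.018],"turn":0,"jaw":115},{"dp":[-0.01,0,0],"turn":0,"jaw":115},{"dp":[-0.01,0,0],"turn":0,"jaw":115},{"dp":[-0.01,0,0],"turn":0,"jaw":115},{"dp":[-0.01,0,0],"turn":0,"jaw":115},{"dp":[-0.01,0,0],"turn":0,"jaw":115},{"dp":[-0.01,0,0],"turn":0,"jaw":115},{"dp":[-0.01,0,0],"turn":0,"jaw":115},{"dp":[-0.01,0,0],"turn":0,"jaw":115},{"dp":[-0.01,0,0],"turn":0,"jaw":115},{"dp":[-0.01,0,0],"turn":0,"jaw":115},{"dp":[-0.01,0,0],"turn":0,"jaw":115},{"dp":[-0.01,0,0],"turn":0,"jaw":115}]'; python3 - <<'E'
from bench import r
from m import *
d=r.get_image('top');print(tins(d))
cv2.imwrite('pics/top1.png',cv2.resize(d['image'][90:290,150:400,::-1],(750,600)))
E
```

```text
time: 3.98
position: [0.4705, -0.015, 0.0262]
ee_rot: [[-0.997, 0.083, -0.003], [0.083, 0.997, 0.0], [0.002, -0.0, -1.0]]
contact_force: [-6.8, 1.4, 3.8]
width: 0.0501
grasp_force: 3.2
{'red': (array([ 506.1, -607.6]), array([10.2,  2.9]), 1.4, 7, np.float64(0.0889)), 'yellow': (array([656.6, 193.8]), array([94.9, 94.4]), -4.4, 676, np.float64(0.0887)), 'green': (array([ 462.5, -153.4]), array([89.8, 90.1]), -4.3, 603, np.float64(0.0886)), 'purple': (array([ 328.3, -138.9]), array([56.5, 90.1]), 0.1, 400, np.float64(0.0886))}
```

View pics/top1.png

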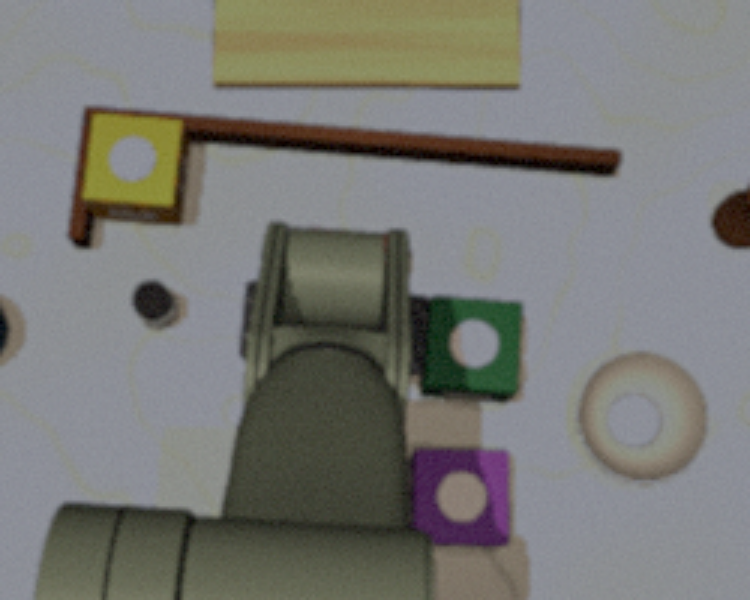

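The arm hides the red tin from above, at about (340,250); the bystanders haven't moved. I'll continue pushing and check with the scene camera.

```bash
python3 -m pendant '[{"dp":[-0.01,0,0],"turn":0,"jaw":115},{"dp":[-0.01,0,0],"turn":0,"jaw":115},{"dp":[-0.01,0,0],"turn":0,"jaw":115},{"dp":[-0.01,0,0],"turn":0,"jaw":115},{"dp":[-0.01,0,0],"turn":0,"jaw":115},{"dp":[-0.01,0,0],"turn":0,"jaw":115},{"dp":[-0.01,0,0],"turn":0,"jaw":115},{"dp":[-0.01,0,0],"turn":0,"jaw":115}]'; python3 - <<'E'
from bench import r
from m import *
for n in('scene',):
    d=r.get_image(n);print(tins(d,names=['red','yellow','green']))
    cv2.imwrite('pics/sc1.png',cv2.resize(d['image'][130:290,150:400,::-1],(750,480)))
E
```

```text
time: 5.03
position: [0.5511, -0.0215, 0.026]
ee_rot: [[-0.997, 0.083, -0.001], [0.083, 0.997, 0.0], [0.001, -0.0, -1.0]]
contact_force: [-5.6, 0.6, 3.1]
width: 0.0501
grasp_force: 2.8
{'red': (array([614.7, -39. ]), array([93.5, 98.8]), -4.8, 683, np.float64(0.0867)), 'yellow': (array([655. , 194.7]), array([92.2, 95.5]), -6.8, 528, np.float64(0.0879)), 'green': (array([ 466.2, -156.2]), array([88.1, 93.4]), -4.2, 412, np.float64(0.0871))}
```

View pics/sc1.png

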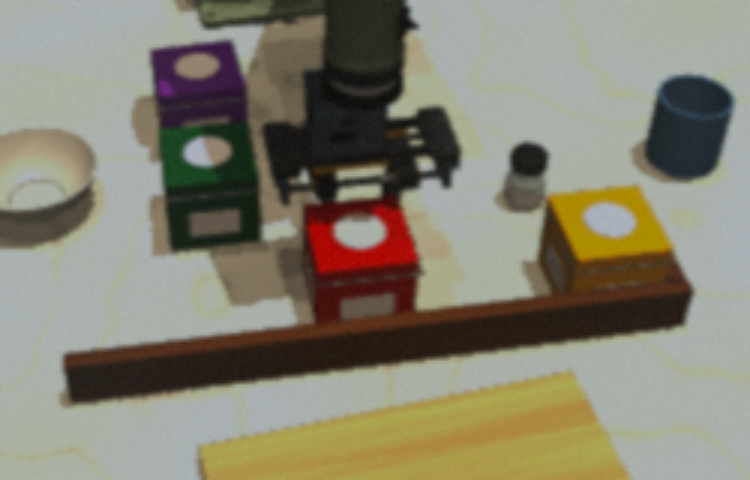

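Red is now parallel to the rail (-4.8°), about 22 mm short of it.

```bash
python3 -m pendant '[{"dp":[-0.008,0,0],"turn":0,"jaw":115},{"dp":[-0.006,0,0],"turn":0,"jaw":115},{"dp":[-0.004,0,0],"turn":0,"jaw":115}]';python3 -m pendant '[{"dp":[-0.002,0,0],"turn":0,"jaw":115}]' ; python3 -m pendant '[{"dp":[-0.0015,0,0],"turn":0,"jaw":115}]';python3 -m pendant '[{"dp":[-0.0015,0,0],"turn":0,"jaw":115}]'
```

```text
time: 5.45
position: [0.5688, -0.0229, 0.0259]
ee_rot: [[-0.997, 0.083, -0.001], [0.083, 0.997, 0.0], [0.001, 0.0, -1.0]]
contact_force: [-6.4, -0.3, 3.7]
width: 0.0501
grasp_force: 3.1
time: 5.58
position: [0.5707, -0.0231, 0.026]
ee_rot: [[-0.997, 0.083, -0.001], [0.083, 0.997, 0.0], [0.001, 0.0, -1.0]]
contact_force: [-5.7, 0.6, 4.1]
width: 0.0498
grasp_force: 3.0
time: 5.7
position: [0.572, -0.0232, 0.0259]
ee_rot: [[-0.997, 0.083, -0.001], [0.083, 0.997, 0.0], [0.001, 0.0, -1.0]]
contact_force: [-5.5, 1.1, 3.3]
width: 0.0503
grasp_force: 2.8
time: 5.82
position: [0.5735, -0.0233, 0.026]
ee_rot: [[-0.997, 0.083, -0.001], [0.083, 0.997, 0.0], [0.001, 0.0, -1.0]]
contact_force: [-5.8, -0.1, 2.8]
width: 0.0505
grasp_force: 2.7
```

```bash
for i in 1 2; do python3 -m pendant '[{"dp":[-0.0015,0,0],"turn":0,"jaw":115}]'|grep -E 'posi|cont';done; python3 -m pendant '[{"dp":[-0.001,0,0],"turn":0,"jaw":115}]'|grep -E 'posi|cont'
```

```text
position: [0.575, -0.0234, 0.026]
contact_force: [-5.1, 0.1, 3.3]
position: [0.5752, -0.0235, 0.026]
contact_force: [-10.7, 0.6, 7.5]
position: [0.5751, -0.0234, 0.026]
contact_force: [-12.8, 0.5, 9.2]
```

Red is flush with the long rail. Back off, lift, turn a quarter and go behind it to push along the rail.

```bash
python3 -m pendant '[{"dp":[0.02,0,0],"turn":0,"jaw":115},{"dp":[0,0,-0.06],"turn":0,"jaw":115},{"dp":[0,0,-0.06],"turn":0,"jaw":115},{"dp":[-0.028,-0.032,0],"turn":0,"jaw":115},{"dp":[-0.028,-0.032,0],"turn":0,"jaw":115},{"dp":[-0.028,-0.032,0],"turn":0,"jaw":115},{"dp":[0,0,0],"turn":0.175,"jaw":115},{"dp":[0,0,0],"turn":0.175,"jaw":115},{"dp":[0,0,0],"turn":0.175,"jaw":115},{"dp":[0,0,0],"turn":0.175,"jaw":115},{"dp":[0,0,0],"turn":0.175,"jaw":115},{"dp":[0,0,0],"turn":0.175,"jaw":115},{"dp":[0,0,0],"turn":0.175,"jaw":115},{"dp":[0,0,0],"turn":0.175,"jaw":115},{"dp":[0,0,0],"turn":0.171,"jaw":115},{"dp":[0,0,0],"turn":0,"jaw":115}]'; python3 - <<'E'
from bench import r
from m import *
d=r.get_image('scene');print(tins(d,names=['red','yellow','green']))
E
```

```text
time: 8.2
position: [0.6352, -0.1249, 0.1463]
ee_rot: [[0.081, 0.997, 0.003], [0.997, -0.081, -0.001], [-0.0, 0.003, -1.0]]
contact_force: [1.3, -0.1, -0.5]
width: 0.0504
grasp_force: 0.0
{'red': (array([640.2, -41.8]), array([92.6, 99.4]), -5.1, 721, np.float64(0.0869)), 'yellow': (array([655.6, 194.7]), array([92.7, 94.5]), -6.6, 529, np.float64(0.088)), 'green': (array([847.6, 454.7]), array([64.6, 40.6]), 31.6, 279, np.float64(0.0895))}
```

```bash
python3 -m pendant '[{"dp":[0,-0.005,0.06],"turn":0,"jaw":115},{"dp":[0,0,0.04],"turn":0,"jaw":115},{"dp":[0,0,0.02],"turn":0,"jaw":115},{"dp":[0.01,0,0],"turn":0,"jaw":115},{"dp":[0.01,0,0],"turn":0,"jaw":115},{"dp":[0.01,0,0],"turn":0,"jaw":115},{"dp":[0.01,0,0],"turn":0,"jaw":115},{"dp":[0.01,0,0],"turn":0,"jaw":115},{"dp":[0.01,0,0],"turn":0,"jaw":115},{"dp":[0.01,0,0],"turn":0,"jaw":115},{"dp":[0.01,0,0],"turn":0,"jaw":115},{"dp":[0.01,0,0],"turn":0,"jaw":115},{"dp":[0.01,0,0],"turn":0,"jaw":115}]'; python3 - <<'E'
from bench import r
from m import *
for n in('scene','top'):
    d=r.get_image(n);print(tins(d,names=['red','yellow','green']))
    if n=='scene':cv2.imwrite('pics/sc2.png',cv2.resize(d['image'][130:290,150:400,::-1],(750,480)))
E
```

```text
time: 9.88
position: [0.6378, -0.0247, 0.0271]
ee_rot: [[0.083, 0.997, 0.002], [0.997, -0.083, -0.001], [-0.001, 0.002, -1.0]]
contact_force: [-0.6, -5.6, 3.2]
width: 0.0496
grasp_force: 2.8
{'red': (array([647.1,  53. ]), array([66.4, 96.7]), -3.8, 411, np.float64(0.0869)), 'yellow': (array([656. , 195.3]), array([92.5, 94.7]), -5.1, 529, np.float64(0.0879)), 'green': (array([ 467., -158.]), array([88.2, 92.8]), -5.9, 401, np.float64(0.0873))}
{'red': (array([648.2,  73.8]), array([27. , 94.2]), -3.5, 236, np.float64(0.0889)), 'yellow': (array([656.7, 193.9]), array([95.2, 94.3]), -5.0, 668, np.float64(0.0889)), 'green': (array([ 462.7, -153.9]), array([88.9, 90.4]), -3.4, 552, np.float64(0.0885))}
```

View pics/sc2.png

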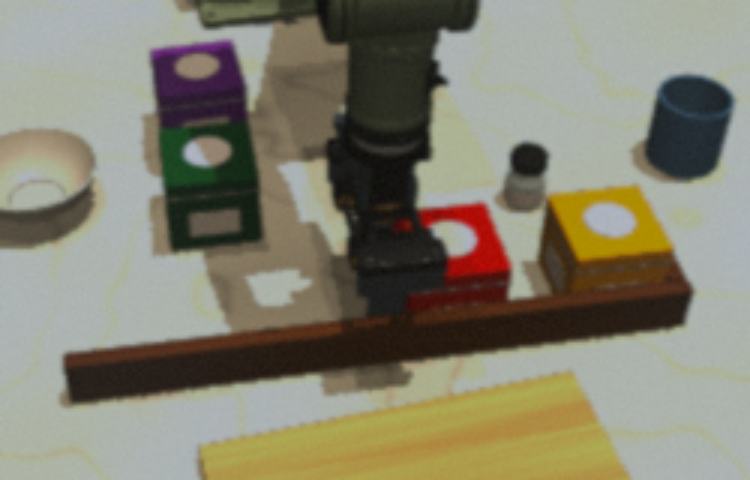

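Red slides along the rail, now about 60 mm from yellow, and nothing else has moved.

```bash
python3 -m pendant '[{"dp":[0.01,0,0],"turn":0,"jaw":115},{"dp":[0.01,0,0],"turn":0,"jaw":115},{"dp":[0.01,0,0],"turn":0,"jaw":115},{"dp":[0.01,0,0],"turn":0,"jaw":115},{"dp":[0.008,0,0],"turn":0,"jaw":115},{"dp":[0.005,0,0],"turn":0,"jaw":115},{"dp":[0.003,0,0],"turn":0,"jaw":115}]'|grep -E 'posi|cont'; for i in 1 2 3; do python3 -m pendant '[{"dp":[0.0015,0,0],"turn":0,"jaw":115}]'|grep -E 'posi|cont';done
```

```text
position: [0.6419, 0.0307, 0.0266]
contact_force: [-0.7, -5.4, 3.2]
position: [0.642, 0.032, 0.0267]
contact_force: [-1.2, -6.3, 3.5]
position: [0.6421, 0.0334, 0.0266]
contact_force: [-0.5, -6.0, 3.9]
position: [0.6423, 0.0349, 0.0266]
contact_force: [-1.1, -6.8, 3.7]
```

```bash
for i in 1 2 3 4; do python3 -m pendant '[{"dp":[0.001,0,0],"turn":0,"jaw":115}]'|grep -E 'posi|cont';done
```

```text
position: [0.6423, 0.0359, 0.0266]
contact_force: [0.1, -6.5, 4.1]
position: [0.6424, 0.0364, 0.0266]
contact_force: [0.2, -9.3, 4.1]
position: [0.6424, 0.0366, 0.0267]
contact_force: [-0.0, -9.9, 3.6]
position: [0.6425, 0.0375, 0.0267]
contact_force: [-1.1, -10.4, 3.3]
```

```bash
for i in 1 2; do python3 -m pendant '[{"dp":[0.001,0,0],"turn":0,"jaw":115}]'|grep -E 'posi|cont';done
```

```text
position: [0.6425, 0.0375, 0.0267]
contact_force: [-0.5, -15.6, 5.2]
position: [0.6425, 0.0374, 0.0267]
contact_force: [-1.3, -18.7, 5.8]
```

Both tins are now seated against the short rail. Next I'll go round to the front for a final light press toward the long rail.

```bash
python3 -m pendant '[{"dp":[-0.02,0,0],"turn":0,"jaw":115},{"dp":[0,0,-0.06],"turn":0,"jaw":115},{"dp":[0,0,-0.06],"turn":0,"jaw":115},{"dp":[0.028,-0.029,0],"turn":0,"jaw":115},{"dp":[0.028,-0.029,0],"turn":0,"jaw":115},{"dp":[0.027,-0.03,0],"turn":0,"jaw":115},{"dp":[0,0,0],"turn":-0.175,"jaw":115},{"dp":[0,0,0],"turn":-0.175,"jaw":115},{"dp":[0,0,0],"turn":-0.175,"jaw":115},{"dp":[0,0,0],"turn":-0.175,"jaw":115},{"dp":[0,0,0],"turn":-0.175,"jaw":115},{"dp":[0,0,0],"turn":-0.175,"jaw":115},{"dp":[0,0,0],"turn":-0.175,"jaw":115},{"dp":[0,0,0],"turn":-0.175,"jaw":115},{"dp":[0,0,0],"turn":-0.171,"jaw":115},{"dp":[0,0,0],"turn":0,"jaw":115}]'; python3 - <<'E'
from bench import r
from m import *
for n in('scene','top'):
    d=r.get_image(n);print(tins(d,names=['red','yellow']))
    P=pts(d)
    if n=='scene':cv2.imwrite('pics/sc3.png',cv2.resize(d['image'][160:260,250:400,::-1],(750,500)))
E
```

```text
time: 13.98
position: [0.5596, 0.1121, 0.1456]
ee_rot: [[-0.996, 0.085, -0.001], [0.085, 0.996, 0.001], [0.001, 0.001, -1.0]]
contact_force: [-0.1, 1.5, -0.7]
width: 0.0502
grasp_force: 0.0
{'red': (array([651.4, 100.5]), array([92.6, 96.1]), -4.5, 692, np.float64(0.0868)), 'yellow': (array([655.6, 195.9]), array([90.5, 93.3]), -6.9, 385, np.float64(0.088))}
{'red': (array([665.7,  64. ]), array([59.6, 24.9]), 0.3, 127, np.float64(0.0885)), 'yellow': (array([620.1, 191.1]), array([10. , 20.4]), -0.6, 25, np.float64(0.089))}
```

View pics/sc3.png

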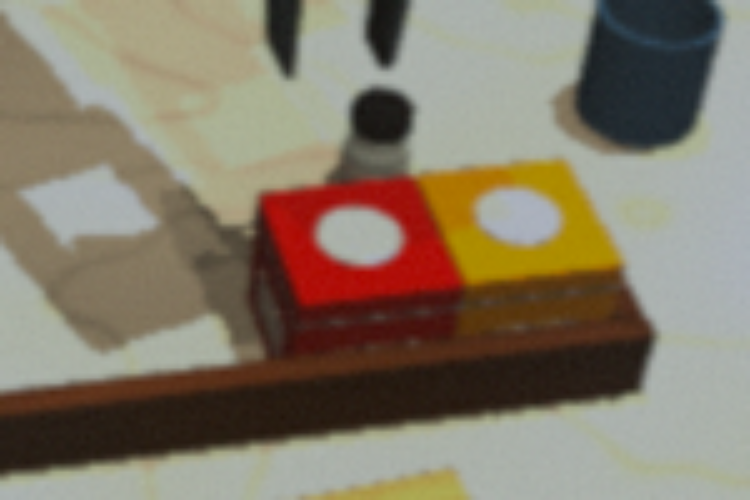

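Red sits against yellow with no visible gap (seam at about (440,230)). Now the final press toward the long rail.

```bash
python3 -m pendant '[{"dp":[-0.005,-0.008,0],"turn":0,"jaw":115},{"dp":[0,0,0.06],"turn":0,"jaw":115},{"dp":[0,0,0.04],"turn":0,"jaw":115},{"dp":[0,0,0.019],"turn":0,"jaw":115},{"dp":[-0.008,0,0],"turn":0,"jaw":115},{"dp":[-0.006,0,0],"turn":0,"jaw":115}]'|grep -E 'posi|cont'; for i in 1 2 3 4 5 6 7; do python3 -m pendant '[{"dp":[-0.0012,0,0],"turn":0,"jaw":115}]'|grep -E 'posi|cont';done
```

```text
position: [0.5802, 0.1021, 0.028]
contact_force: [0.3, 0.1, -0.7]
position: [0.5813, 0.1022, 0.0283]
contact_force: [-0.2, 1.0, 0.9]
position: [0.5813, 0.1021, 0.0278]
contact_force: [0.1, -0.6, 0.6]
position: [0.582, 0.102, 0.0274]
contact_force: [1.1, -0.6, 0.2]
position: [0.5832, 0.1019, 0.0271]
contact_force: [-0.5, -0.2, -0.3]
position: [0.5843, 0.1018, 0.027]
contact_force: [-0.2, -0.2, 0.2]
position: [0.5852, 0.1017, 0.0269]
contact_force: [-1.9, 0.7, 1.3]
position: [0.5851, 0.1017, 0.0269]
contact_force: [-7.3, 0.9, 5.4]
```

```bash
for i in 1 2; do python3 -m pendant '[{"dp":[-0.0012,0,0],"turn":0,"jaw":115}]'|grep -E 'posi|cont';done; python3 -m pendant '[{"dp":[0.01,0,0],"turn":0,"jaw":115},{"dp":[0.012,0,0],"turn":0,"jaw":115},{"dp":[0,0,-0.06],"turn":0,"jaw":115},{"dp":[0,0,-0.06],"turn":0,"jaw":115},{"dp":[0,0,-0.06],"turn":0,"jaw":115},{"dp":[0.05,-0.03,0],"turn":0,"jaw":115},{"dp":[0.05,-0.03,0],"turn":0,"jaw":115},{"dp":[0.05,-0.03,0],"turn":0,"jaw":115},{"dp":[0.05,-0.03,0],"turn":0,"jaw":115},{"dp":[0,-0.03,0],"turn":0,"jaw":115},{"dp":[0,0,0],"turn":0,"jaw":115},{"dp":[0,0,0],"turn":0,"jaw":115}]'; python3 - <<'E'
from bench import r
from m import *
d=r.get_image('top');print(tins(d))
cv2.imwrite('pics/top4.png',cv2.resize(d['image'][110:235,150:350,::-1],(800,500),interpolation=2))
E
```

```text
position: [0.585, 0.1017, 0.0269]
contact_force: [-7.6, 0.9, 6.3]
position: [0.5853, 0.1016, 0.0269]
contact_force: [-12.1, 2.0, 10.2]
time: 17.45
position: [0.3557, -0.0293, 0.2069]
ee_rot: [[-0.997, 0.083, 0.0], [0.083, 0.997, 0.001], [-0.0, 0.001, -1.0]]
contact_force: [-0.3, -0.7, -0.9]
width: 0.05
grasp_force: 0.0
{'red': (array([651.4, 101.1]), array([93.9, 95.7]), -4.6, 697, np.float64(0.0887)), 'yellow': (array([656.5, 196. ]), array([91.8, 93.3]), -4.6, 653, np.float64(0.0889)), 'green': (array([ 462.4, -153.5]), array([89.1, 90. ]), -3.9, 481, np.float64(0.0886)), 'purple': (array([ 328.4, -161.3]), array([44.9, 56. ]), -1.0, 185, np.float64(0.0884))}
```

View pics/top4.png

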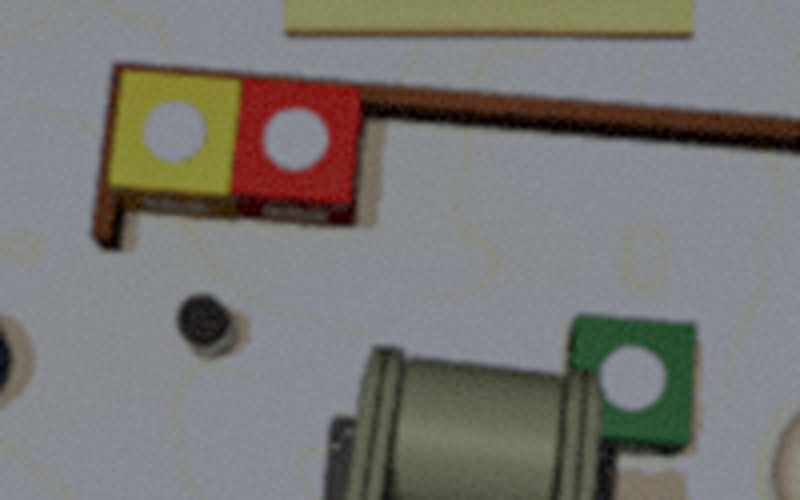

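Red at (297,138) touches yellow at (175,131) and lies flat along the rail. The bystanders are where they were and the hand is clear.

```bash
python3 -c "
from bench import r
print(r.sign_off())"
```

```text
the job is handed in; nothing more can be done
None
```

The red tin stands flat against the long rail and right up against the yellow tin; the yellow tin slid about 2 mm tighter into its corner, nothing else moved, the hand is clear, and the job is handed in at about 17.5 s.

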